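# Check the top pencil tray's height on the gauge

## Robot

A 7-joint arm with a two-finger parallel gripper is mounted at the origin on the work surface. World frame = base frame: x ahead of the robot, y to its left, z up, the work surface at z = 0. Lengths are in mm, angles in rad, forces in N, time in s.
With the tool pointing down it reaches from about 400 to 850 mm from the base axis. Payload 10.4 kg.
Tool frame: the origin (TCP) lies midway between the tips of the shut fingers; the grasp point (between the pads) lies 19 mm behind it; z points along the fingers, y is the line along which they close (so a half turn about z gives the same grasp; the last joint's range is limited). The gripper opens to 85 mm and grips with 20 to 120 N. Pads are 22 mm wide; open, the fingers measure 114 mm over their backs; the gripper's body (76 mm by 85 mm) begins 54 mm behind the grasp point. The pads swing forward as they close: fully open they stand 13 mm farther back than shut.
Start: joints at [1.275, 0.332, -0.065, 1.46, 0.022, 1.35, -0.088], TCP at [168.414, -601.904, 231.338] pointing down, gripper open.
Joint ranges: [-2.6, 2.6], [-0.5, 2.12], [-1.47, 1.34], [0.16, 2.42], [-1.27, 4.41], [0.06, 2.06], [-2.6, 2.6]. Speed limits (rad/s): [2.22, 2.22, 2.79, 2.79, 3.14, 3.14, 3.14].

## Interface

Orientations are given as a unit quaternion [w, x, y, z].
In Python, from plant import r gives the robot as it stands.
- The arm moves only by the shell command python3 -m pendant 'ROWS' [OPENING] [FORCE]. ROWS is a JSON object of lists of equal length, an entry for each row: "delta_pos": the shift along the tool's x, y, z scaled (see below), a list of three; "dr": the turn, a rotation vector about the tool's x, y, z scaled (see below), a list of three. A call has exactly 8 rows; each row is the pose to reach, as a shift and turn from the pose commanded when the call began, along the tool's axes at that moment; what a row does not reach only later rows make up. The controller multiplies each number of a shift by 0.15 m and each number of a turn by 90 degrees. A row lasts 1/12 s, in which the tool goes at most 41.7 mm and 7.16 degrees, less where a joint would pass 70% of its speed; a pose out of reach is approached as far as the arm can. A call with a number of a shift or a turn outside -1 to 1 is refused whole. A call with a gripper value outside its range is refused whole. OPENING is the opening, from -1 (shut) to 1 (fully open), set as the call begins (- or left out, the last holds). The fingers move at their own pace and stop on an object; FORCE is the grip in N (left out, the last holds). Time passes only in rows, so rows that repeat a pose let the fingers close, or fill a call up. It gives the time, the measured TCP pose, the force, the opening and the grip force at its end, in the units of the state.
- r.get_obs(): the state, without advancing time (a new reading comes with each control period).
- r.read_camera(name): name is "scene" or "top"; returns a dict with "frame" (420x560x3 uint8, red, green, blue), "camera_matrix" (3x3 intrinsics, pixels), "dist" ([k1, k2, p1, p2, k3] as OpenCV has them; the pictures are not rectified), "cam_to_world" (4x4, takes a point from camera to world coordinates). Camera axes: x right, y down, z forward; pixel columns grow to the right and rows downward; lengths in mm; the calibration is good to about 2 mm. A picture is of the moment at which its call begins. There is no depth.
- r.job_done(): hands the job in; it is judged then, once.
The state is a dict: "t": time; "joint_positions": joint angles; "dq": joint speeds; "effort": joint torques, N m; "ee_pos": TCP position; "ee_rot": TCP orientation; "contact_force": force on the tool from outside, world axes, zero at the start; "wrist_torque": the same for the moment, N m; "finger_gap": opening from 0.0 (shut) to 1.0 (fully open); "grip_force": force on a finger pad.
Only numpy, scipy, OpenCV 4.12 (cv2) and the standard library are available. Lean on these libraries where they do the work, as an engineer would, in place of code of your own. Each camera call takes 0.05 s, during which the arm holds its last target. There are 200 camera calls.

## Task

Lift only the top tray off the nested pile on the sloping rack and lay it flat on the height gauge's plate, lengthwise, square and centred, with its far end under the foot bar, and let go. Then press the gauge's knob down until the foot bears on the tray's rims, hold it there for about a second without forcing it, and let the slide spring back up. Leave the tray on the plate, the other two trays in their pile, and everything else on the bench where it is.

Things in the scene. Friction and masses are not known exactly. Their poses are not given: they have to be found in the camera images.
- tray_top: Top tray of the pile: pale wood open box 170 (x) x 58 (y) x 36 high (z), walls 6 thick from z 4 to 36; below, a 154 x 42 plinth nests 4 deep in the rim of the tray beneath. Origin: centre of the plinth's underside. About 0.15 kg. In the pile x points up the slope, z leans 30 deg towards the rack's low end. All trays' sides are flush: fingers over 32 below its rim grip the next one too.
- tray_mid: Middle tray of the pile, same as tray_top, 32 lower along the slope's normal.
- tray_low: Bottom tray of the pile, same as tray_top, lying on the rack's board.
- rack: Fixed plywood rack left or right of the middle: a board 210 x 110 sloping 30 deg, rising along the rack's +x (low end towards the robot), a ledge 62 high across the low end (stops below the top tray). Origin on the bench, z up; middle of the board's upper face at x 100, y 0, z 85. The pile lies on it, long side up the slope.
- gauge: Fixed gauge. Origin on the bench, x from open end (robot side) to column, z up. Plate x -120 to 160, y +-60, top at z 15; column base from x 110, top z 160. Foot bar over x 52 to 68, y +-50, carried by an arm from the column. A tray lengthwise along x, centred near x 10, has its far end under the foot; it must be brought in low from the open end, under the foot.
- gauge_foot (a point): Steel foot bar of the gauge, 16 (x) x 100 (y) x 18, fixed beneath the slide's arm. This point: centre of its underside, at gauge x 60, y 0; 85 above the plate when the slide is up.
- gauge_slide (a joint): Vertical slide of the gauge, metres: 0 up (at rest), growing as pressed down, to 0.08. Foot height above the plate = 0.085 - joint, so 0.049 when the foot rests on the 36 mm high tray lying on the plate. A spring pushes it up: about 3.5 N at the top, 8.5 N at 0.049.
- gauge_knob (a point): Centre of the top of the slide's round black press knob, 36 diameter, straight above the foot; 63 above the foot's underside, 163 above the bench at rest; moves with the slide.
- plane: Bystander to leave alone: steel hand plane with dark wooden knob and handle, 200 x 55 x 75. Origin at its underside.
- glue: Bystander to leave alone: white glue bottle with orange cap, standing, 56 diameter x 130. Origin at its underside.
- square: Bystander to leave alone: try square lying flat, wooden stock 100 x 22 x 20 and steel blade 150 x 30. Origin at its underside.
- mallet: Bystander to leave alone: wooden mallet lying flat, about 300 long, head 65 x 120 x 70. Origin at its underside.
- offcut: Bystander to leave alone: wooden offcut 120 x 50 x 35. Origin at its underside.
- pencil_pot: Bystander to leave alone: steel pot 80 diameter x 100. Origin at its underside.
Mind the look-alikes: they are no part of the job. Leave any purple, turquoise or yellow look-alike of the tray_top alone.

How it is judged:
By the outcome, as a careful person would: the job done as asked, in the order asked, and still so for the second after the job is handed in, with the robot touching nothing.
It also fails if it takes over 58 s, if anything falls off the work surface, if the arm or the gripper's body presses on something with over 40 N, if the wrist force passes 120 N, or if a joint passes its speed limit or range.

## Working session

There is one attempt and no reset: what is moved stays moved. The work goes in short steps, Python scripts to look and compute and a shell command to move; the robot and the scene stay as the last step left them, time stands still between calls to the robot, and variables do not carry over. Pictures are saved under pics/ and viewed, at most 10 in all, crops included, and the job is handed in when it is done.

```bash
ls; mkdir -p pics
python3 - <<'E'
from plant import r
import cv2,numpy as np,pickle
d={}
for n in("scene","top"):
    c=r.read_camera(n); d[n]=c
    cv2.imwrite(f"pics/{n}0.png",cv2.resize(c["frame"][:,:,::-1],(800,600),interpolation=cv2.INTER_CUBIC))
    print(n,np.round(c["camera_matrix"],1).tolist(),np.round(c["dist"],3),np.round(c["cam_to_world"],3).tolist())
pickle.dump(d,open("cams0.pkl","wb"))
print(r.get_obs())
E
```

```text
pics
scene [[388.0, 0.0, 280.9], [0.0, 388.0, 213.5], [0.0, 0.0, 1.0]] [-0.037  0.     0.     0.     0.   ] [[-0.855, 0.443, -0.271, 820.154], [0.519, 0.732, -0.441, 397.532], [0.004, -0.518, -0.856, 994.769], [0.0, 0.0, 0.0, 1.0]]
top [[405.1, 0.0, 278.8], [0.0, 405.1, 204.0], [0.0, 0.0, 1.0]] [-0.107  0.     0.     0.     0.   ] [[-0.025, -0.972, 0.233, 258.693], [-1.0, 0.025, -0.003, -37.16], [-0.003, -0.233, -0.973, 1275.763], [0.0, 0.0, 0.0, 1.0]]
{'t': 0.1, 'joint_positions': array([ 1.2753794 ,  0.33280254, -0.06471318,  1.46083283,  0.02160049,
        1.34989632, -0.08849319]), 'dq': array([-0.00022429, -0.00151289, -0.00013082, -0.00331345,  0.00089609,
        0.000363  ,  0.00080748]), 'effort': array([ 1.99645561e-03, -6.26746202e+01,  4.96578065e-02, -3.92430031e+01,
        1.63847033e-02,  7.00727760e-03, -4.10591736e-05]), 'ee_pos': array([ 168.32111439, -601.57113662,  230.61105199]), 'ee_rot': array([-6.11966509e-04,  9.90708003e-01,  1.36004658e-01, -1.09993599e-04]), 'contact_force': array([-0.34364983, -0.22855147, -0.03400386]), 'wrist_torque': array([ 0.00455857, -0.02543214,  0.04938763]), 'grip_force': 0.0, 'finger_gap': 0.9989989374010255}
```

View pics/scene0.png

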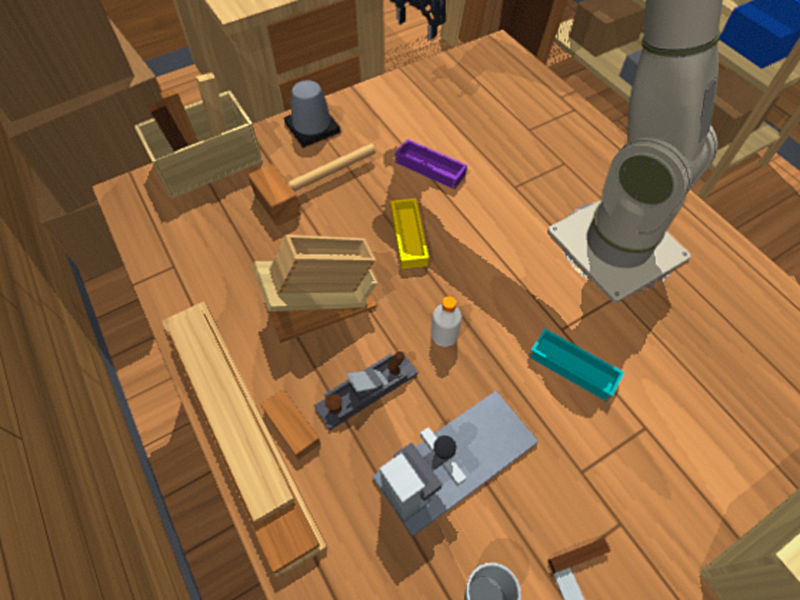

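View pics/top0.png

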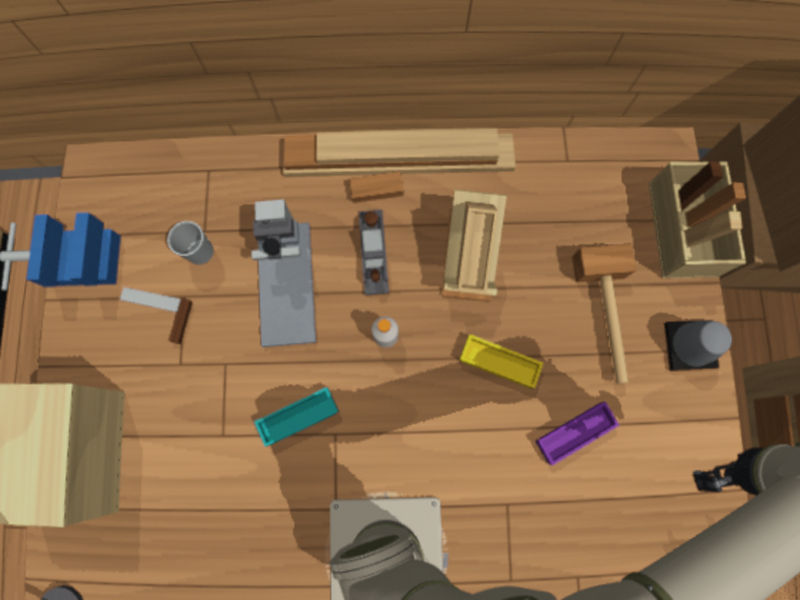

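The scene view shows the pile on the rack at (320,270) and the gauge at (450,460). The top view shows the pile at (478,245) and the gauge at (285,280), with the rack's low end towards the robot. I'll enlarge both.

Run:
```python
import cv2,numpy as np,pickle
d=pickle.load(open("cams0.pkl","rb"))
def tile(n,x,y,w,h,s):
    f=d[n]["frame"][y:y+h,x:x+w,::-1]
    f=cv2.resize(f,(w*s,h*s),interpolation=cv2.INTER_CUBIC)
    for i in range(0,w,10):
        cv2.line(f,(i*s,0),(i*s,6),(0,0,255),1); 
        if i%20==0: cv2.putText(f,str(x+i),(i*s,16),0,.35,(0,0,255))
    for i in range(0,h,10):
        cv2.line(f,(0,i*s),(6,i*s),(0,0,255),1)
        if i%20==0: cv2.putText(f,str(y+i),(8,i*s+4),0,.35,(0,0,255))
    return f
a=np.full((600,800,3),255,np.uint8)
def put(t,x,y): a[y:y+t.shape[0],x:x+t.shape[1]]=t
put(tile("top",305,128,56,86,7)[:600],0,0)
put(tile("scene",175,155,95,80,4)[:300],400,0)
a2=np.full((600,800,3),255,np.uint8)
cv2.imwrite("pics/a.png",a)
a[:]=255
put(tile("top",172,136,54,110,5),0,0)
put(tile("scene",258,270,125,110,4),290,0)
cv2.imwrite("pics/b.png",a)
```

```text
(no output)
```

View pics/a.png

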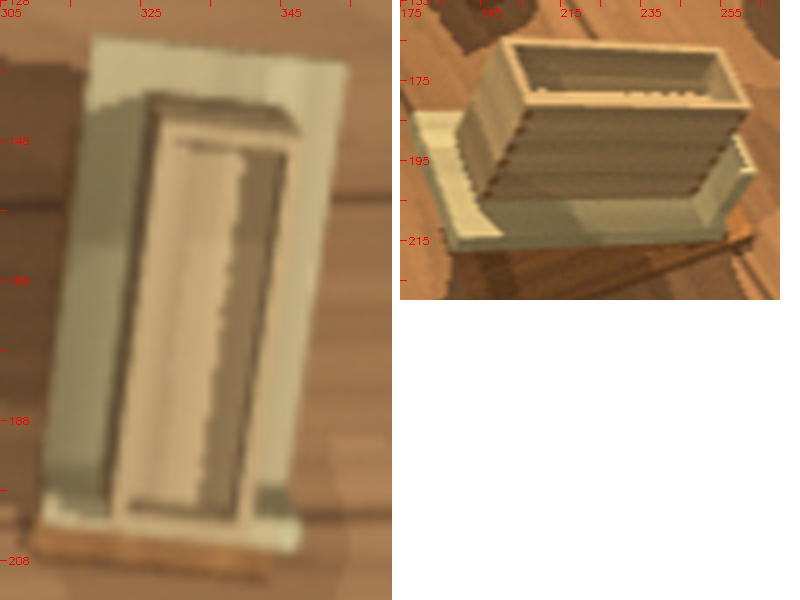

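View pics/b.png

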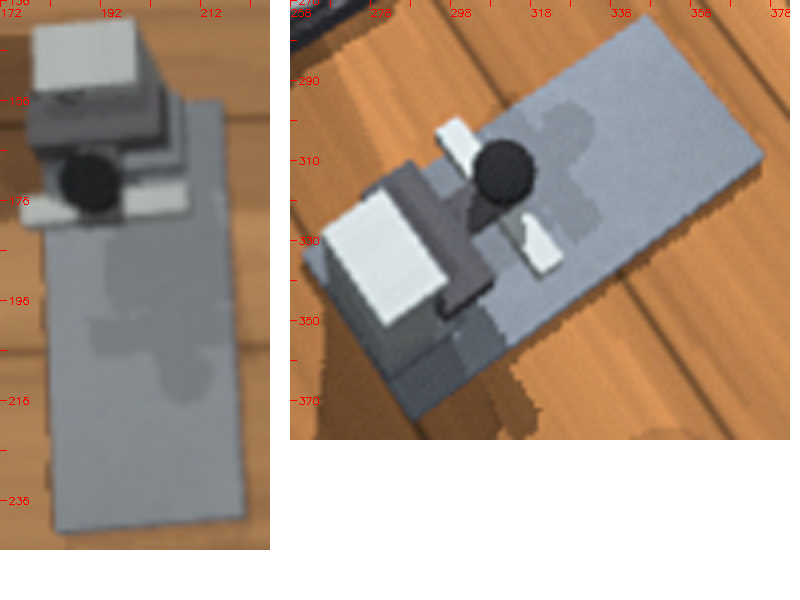

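Pile crop: rim corners in the top view are near (327,145), (348,147), (340,203) and (320,202). In the scene view they are near (201,164), (255,167), (262,181) and (207,181). Gauge crop: plate corners in the top view are (183,242), (221,239) and (217,156), and the knob is at (190,173). In the scene view the corners are (347,274), (376,308), (289,372) and (261,333), and the knob is at (311,313). Next I'll fit the poses.

```bash
cat > h.py <<'E'
import numpy as np,cv2,pickle
from scipy.optimize import least_squares
from scipy.spatial.transform import Rotation as R
def proj(c,P):
    W=np.linalg.inv(c["cam_to_world"]); P=np.atleast_2d(P)
    rv=cv2.Rodrigues(W[:3,:3])[0]
    return cv2.projectPoints(P.astype(float),rv,W[:3,3],c["camera_matrix"],np.array(c["dist"]))[0][:,0]
def ray(c,uv,z):
    n=cv2.undistortPoints(np.array([[uv]],float),c["camera_matrix"],np.array(c["dist"]))[0,0]
    v=c["cam_to_world"][:3,:3]@[n[0],n[1],1]; o=c["cam_to_world"][:3,3]
    return o+v*(z-o[2])/v[2]
def Rz(a): return R.from_euler("z",a).as_matrix()
S=R.from_euler("y",-30,degrees=True).as_matrix()  # x up slope, z leans to low end
def fit(f,obs,x0,d,off=(0,0)):
    def res(p): return np.concatenate([(proj(d[n],f(p,k))[0]-np.array(uv)+0.4) for n,k,uv in obs])
    s=least_squares(res,x0,loss="soft_l1",f_scale=0.7,x_scale=[10,10,.05,10][:len(x0)]); return s.x,res(s.x).reshape(-1,2)
def gaugeP(p,k): return np.array([p[0],p[1],0])+Rz(p[2])@np.array(k,float)
def trayP(p,k): return np.array([p[0],p[1],p[3]])+Rz(p[2])@S@np.array(k,float)
E
python3 - <<'E'
from h import *
np.set_printoptions(precision=2,suppress=True)
d=pickle.load(open("cams0.pkl","rb"))
g=[("top",(-120,60,15),(183,242.4)),("top",(-120,-60,15),(221,239.4)),("top",(160,-60,15),(216.6,156)),
("scene",(-120,-60,15),(346.75,273.75)),("scene",(-120,60,15),(376.25,308.25)),("scene",(160,60,15),(289.25,372)),("scene",(160,-60,15),(261,333)),
("scene",(60,0,163),(311.5,313.25)),("top",(60,0,163),(190,172.6))]
p,e=fit(gaugeP,g,[450,120,0.],d); print("gauge",p,"\n",e)
t=[("top",(85,29,36),(327.6,145.4)),("top",(85,-29,36),(348.1,147.6)),("top",(-85,-29,36),(340.5,203)),("top",(-85,29,36),(320.7,201.8)),
("scene",(85,-29,36),(200.75,164.5)),("scene",(-85,-29,36),(255.5,167.5)),("scene",(-85,29,36),(262.5,181.25)),("scene",(85,29,36),(206.75,181.25)),("scene",(85,29,-60),(196.25,204.25))]
p,e=fit(trayP,t,[500,-150,0.,200],d); print("tray",p,"\n",e)
# rack implied: board corners
k=[("top",(91+100,55,137.5),(318.3,133.4)),("top",(191,-55,137.5),(354.7,137.6))]
q,e=fit(gaugeP,k,[400,-150,p[2]],d); print("rack",q,e.ravel())
rel=Rz(q[2]).T@(p[[0,1,3]]-[q[0],q[1],0])-[100,0,85]; print("tray origin in board frame (z expect 64)",S.T@rel)
E
```

```text
gauge [569.03 212.35   0.06] 
 [[ 0.29 -0.19]
 [ 0.04 -0.43]
 [-0.21 -0.65]
 [ 0.62 -0.92]
 [ 0.89  0.02]
 [-0.27  2.36]
 [ 0.07 -0.39]
 [ 0.24 -1.56]
 [-0.21 -0.87]]
tray [ 621.6  -202.37   -0.13  140.17] 
 [[ 0.17 -0.49]
 [ 0.24 -0.59]
 [-0.04  1.83]
 [-0.02  1.01]
 [-0.58 -0.16]
 [-0.01 -0.84]
 [ 0.84  0.73]
 [ 0.49 -0.03]
 [-1.33  1.48]]
rack [ 551.79 -191.83   -0.15] [ 0.15  0.02 -0.16 -0.01]
tray origin in board frame (z expect 64) [ 2.13 -0.33 62.47]
```

```bash
cat >> h.py <<'E'
TRAY=np.array([621.6,-202.4,-0.14,141.0]); G=np.array([569.0,212.35,0.06])
D=np.diag([1,-1,-1.])
def piletcp(x,z,y=0): return trayP(TRAY,(x,y,z)), Rz(TRAY[2])@S@D
def gaugetcp(x,z,y=0,yaw=0): return gaugeP(G,(x,y,z)), Rz(G[2]+yaw)@D
def go(tgt):
    from plant import r
    o=r.get_obs(); q=o["ee_rot"]; R0=R.from_quat([q[1],q[2],q[3],q[0]]).as_matrix()
    d=R0.T@(tgt[0]-o["ee_pos"])/150; dr=R.from_matrix(R0.T@tgt[1]).as_rotvec()/(np.pi/2)
    print("t%.1f"%o["t"],"tcp",o["ee_pos"].round(1),"tgt",tgt[0].round(1),"d",d.round(3),"dr",dr.round(3),"F",o["contact_force"].round(1),"gap",round(float(o["finger_gap"]),3),"grip",round(float(o["grip_force"]),1),"q",o["joint_positions"].round(2))
E
python3 - <<'E'
from h import *
go(piletcp(-40,110))
d=pickle.load(open("cams0.pkl","rb"))
def draw(img,c,pf,p,pts,col,x0,y0,s,closed=True):
    q=(np.vstack([proj(c,pf(p,k)) for k in pts])-[x0,y0]+.5)*s-.5
    cv2.polylines(img,[np.round(q*8).astype(np.int32)],closed,col,1,cv2.LINE_AA,3)
def rect(x0,x1,y,z): return [(x0,-y,z),(x1,-y,z),(x1,y,z),(x0,y,z)]
def tile(n,x,y,w,h,s):
    c=d[n];f=cv2.resize(c["frame"][y:y+h,x:x+w,::-1],(w*s,h*s),interpolation=cv2.INTER_CUBIC)
    draw(f,c,trayP,TRAY,rect(-85,85,29,36),(255,0,0),x,y,s)
    draw(f,c,trayP,TRAY,rect(-85,85,29,-60),(255,0,255),x,y,s)
    draw(f,c,gaugeP,G,rect(-120,160,60,15),(0,0,255),x,y,s)
    draw(f,c,gaugeP,G,rect(52,68,50,118),(0,255,0),x,y,s)
    draw(f,c,gaugeP,G,[(60+18*np.cos(a),18*np.sin(a),163) for a in np.linspace(0,6.28,20)],(0,255,255),x,y,s)
    return f
a=np.full((600,800,3),255,np.uint8)
def put(t,x,y): a[y:y+t.shape[0],x:x+t.shape[1]]=t
put(tile("top",310,130,50,80,4),0,0);put(tile("scene",175,155,95,60,4),205,0)
put(tile("top",172,150,54,68,4),585,0)
put(tile("top",172,218,54,30,4),585,275)
put(tile("scene",258,268,125,88,4),0,245) if 0 else put(tile("scene",258,270,125,85,4)[:340],80,258) if 0 else put(tile("scene",258,268,122,110,3),205,250)
cv2.imwrite("pics/c.png",a)
E
```

```text
t0.1 tcp [ 168.3 -601.6  230.6] tgt [ 532.8 -189.9  216.3] d [ 3.08  -1.988  0.098] dr [-0.07   0.329  0.257] F [-0.3 -0.2 -0. ] gap 0.999 grip 0.0 q [ 1.28  0.33 -0.06  1.46  0.02  1.35 -0.09]Traceback (most recent call last):
  File "<stdin>", line 19, in <module>
  File "<stdin>", line 17, in put
ValueError: could not broadcast input array from shape (272,216,3) into shape (272,215,3)
```

```bash
python3 -m pendant '{"delta_pos":[[0.1,-0.06,0],[0.25,-0.16,0],[0.4,-0.26,0],[0.55,-0.36,0],[0.7,-0.46,0],[0.85,-0.55,0],[1,-0.65,0],[1,-0.65,0]],"dr":[[0,0,0],[0,0,0],[0,0,0],[0,0,0],[0,0,0],[0,0,0],[0,0,0],[0,0,0]]}' 1 60
python3 - <<'E'
from h import *
go(piletcp(-40,110))
d=pickle.load(open("cams0.pkl","rb"))
def draw(img,c,pf,p,pts,col,x0,y0,s,closed=True):
    q=(np.vstack([proj(c,pf(p,k)) for k in pts])-[x0,y0]+.5)*s-.5
    cv2.polylines(img,[np.round(q*8).astype(np.int32)],closed,col,1,cv2.LINE_AA,3)
def rect(x0,x1,y,z): return [(x0,-y,z),(x1,-y,z),(x1,y,z),(x0,y,z)]
def tile(n,x,y,w,h,s):
    c=d[n];f=cv2.resize(c["frame"][y:y+h,x:x+w,::-1],(w*s,h*s),interpolation=cv2.INTER_CUBIC)
    draw(f,c,trayP,TRAY,rect(-85,85,29,36),(255,0,0),x,y,s)
    draw(f,c,trayP,TRAY,rect(-85,85,29,-60),(255,0,255),x,y,s)
    draw(f,c,gaugeP,G,rect(-120,160,60,15),(0,0,255),x,y,s)
    draw(f,c,gaugeP,G,rect(52,68,50,118),(0,255,0),x,y,s)
    draw(f,c,gaugeP,G,[(60+18*np.cos(a),18*np.sin(a),163) for a in np.linspace(0,6.28,20)],(0,255,255),x,y,s)
    return f
a=np.full((600,800,3),255,np.uint8)
def put(t,x,y): a[y:y+t.shape[0],x:x+t.shape[1]]=t
put(tile("top",310,130,50,80,4),0,0);put(tile("scene",175,155,95,60,4),202,0)
put(tile("top",172,150,54,100,4),584,0)
put(tile("scene",258,268,125,110,3),202,245)
cv2.imwrite("pics/c.png",a)
E
```

```text
t: 0.77
ee_pos: [291.1, -463.2, 231.3]
ee_rot: [-0.001, 0.99, 0.14, 0.001]
contact_force: [1.0, 0.2, 0.2]
finger_gap: 1.001
grip_force: 0.0
t0.8 tcp [ 291.1 -463.2  231.3] tgt [ 532.8 -189.9  216.3] d [ 2.052 -1.306  0.106] dr [-0.071  0.327  0.261] F [1.  0.2 0.2] gap 1.001 grip 0.0 q [ 1.09  0.17 -0.18  1.66  0.03  1.31 -0.39]
```

View pics/c.png

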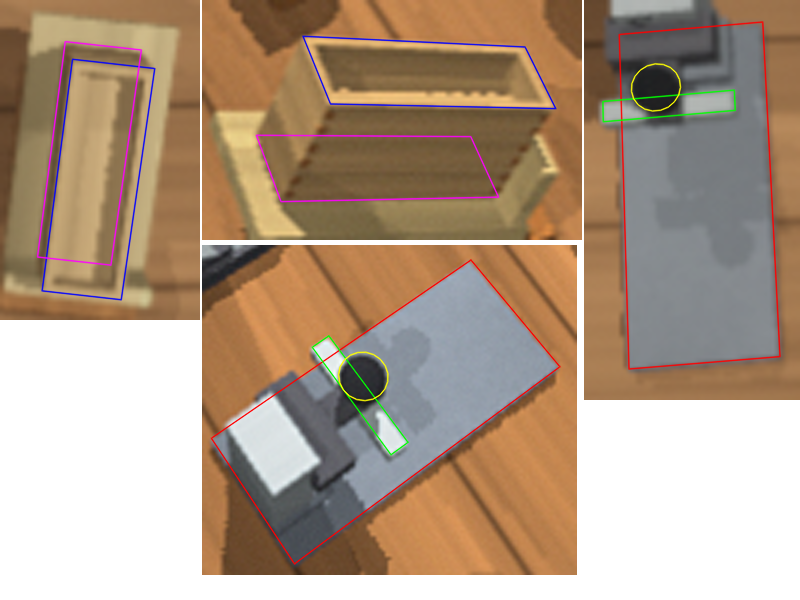

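The overlay fits the gauge within about 1 px, and the tray rims within about 1 px (roughly 3 mm). Now I'll approach the pile.

```bash
python3 -m pendant '{"delta_pos":[[0.12,-0.08,0],[0.25,-0.16,0],[0.4,-0.26,0],[0.55,-0.36,0],[0.7,-0.46,0],[0.85,-0.55,0],[1,-0.65,0],[1,-0.65,0]],"dr":[[0,0,0],[0,0,0],[0,0,0],[0,0,0],[0,0,0],[0,0,0],[0,0,0],[0,0,0]]}' 1 60
python3 -m pendant '{"delta_pos":[[0.12,-0.08,0],[0.25,-0.16,0],[0.4,-0.26,0],[0.55,-0.36,0.02],[0.7,-0.46,0.04],[0.85,-0.55,0.07],[1,-0.65,0.1],[1,-0.65,0.1]],"dr":[[-0.01,0.04,0.03],[-0.02,0.08,0.06],[-0.03,0.13,0.1],[-0.04,0.18,0.14],[-0.05,0.23,0.18],[-0.06,0.28,0.22],[-0.07,0.33,0.26],[-0.07,0.33,0.26]]}'
python3 -c "
from h import *
go(piletcp(-40,110)); go(piletcp(-40,9))"
```

```text
t: 1.43
ee_pos: [408.4, -328.4, 231.2]
ee_rot: [-0.001, 0.99, 0.14, 0.001]
contact_force: [0.8, 0.6, -0.1]
finger_gap: 1.0
grip_force: 0.0
t: 2.1
ee_pos: [522.9, -194.3, 214.0]
ee_rot: [0.018, 0.963, -0.07, 0.26]
contact_force: [0.3, 0.6, -0.1]
finger_gap: 0.999
grip_force: 0.0
t2.1 tcp [ 522.9 -194.3  214. ] tgt [ 532.8 -189.9  216.3] d [ 0.061 -0.039  0.018] dr [ 0.    -0.002 -0.003] F [ 0.3  0.6 -0.1] gap 0.999 grip 0.0 q [ 0.82 -0.13 -0.45  2.09 -0.27  0.66 -1.19]
t2.1 tcp [ 522.9 -194.3  214. ] tgt [ 582.8 -196.9  128.8] d [ 0.058 -0.039  0.691] dr [ 0.    -0.002 -0.003] F [ 0.3  0.6 -0.1] gap 0.999 grip 0.0 q [ 0.82 -0.13 -0.45  2.09 -0.27  0.66 -1.19]
```

```bash
python3 -m pendant '{"delta_pos":[[0.06,-0.04,0.06],[0.06,-0.04,0.16],[0.06,-0.04,0.26],[0.06,-0.04,0.36],[0.06,-0.04,0.46],[0.06,-0.04,0.56],[0.06,-0.04,0.65],[0.06,-0.04,0.69]],"dr":[[0,0,0],[0,0,0],[0,0,0],[0,0,0],[0,0,0],[0,0,0],[0,0,0],[0,0,0]]}'
python3 -c "
from h import *
from plant import r
go(piletcp(-40,9))
c=r.read_camera('scene');t=r.read_camera('top')
f=cv2.resize(c['frame'][130:230,160:290,::-1],None,fx=4,fy=4,interpolation=2)
g=cv2.resize(t['frame'][120:220,300:366,::-1],None,fx=4,fy=4,interpolation=2)
cv2.imwrite('pics/d.png',np.hstack([f,g]))"
```

```text
t: 2.77
ee_pos: [582.6, -201.9, 129.3]
ee_rot: [0.018, 0.963, -0.07, 0.258]
contact_force: [-1.2, 0.8, -1.1]
finger_gap: 1.003
grip_force: 0.0
t2.8 tcp [ 582.6 -201.9  129.3] tgt [ 582.8 -196.9  128.8] d [-0.004 -0.033  0.002] dr [ 0.001  0.    -0.003] F [-1.2  0.8 -1.1] gap 1.003 grip 0.0 q [ 0.77  0.13 -0.49  2.05 -0.04  0.46 -1.38]
```

View pics/d.png

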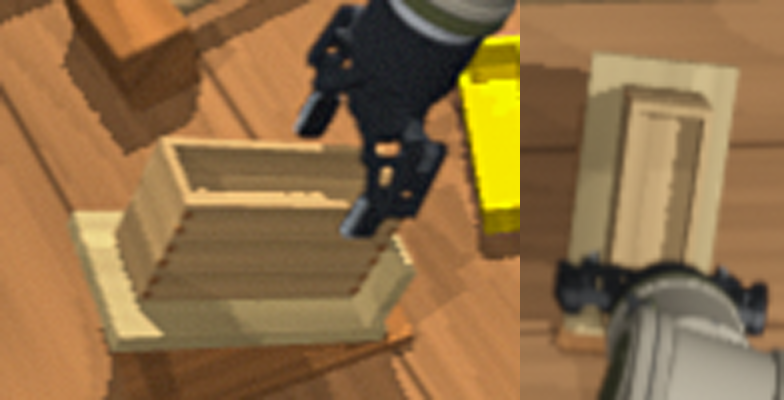

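The fingers straddle the low part of the top tray, with the tip near (355,225) in the crop, just under the rim. I'll centre by 5 mm, then close.

```bash
python3 -m pendant '{"delta_pos":[[0,-0.02,0],[0,-0.03,0],[0,-0.03,0],[0,-0.03,0],[0,-0.03,0],[0,-0.03,0],[0,-0.03,0],[0,-0.03,0]],"dr":[[0,0,0],[0,0,0],[0,0,0],[0,0,0],[0,0,0],[0,0,0],[0,0,0],[0,0,0]]}'
python3 -c "
from h import *
go(piletcp(-40,9))"
python3 -m pendant '{"delta_pos":[[0,0,0],[0,0,0],[0,0,0],[0,0,0],[0,0,0],[0,0,0],[0,0,0],[0,0,0]],"dr":[[0,0,0],[0,0,0],[0,0,0],[0,0,0],[0,0,0],[0,0,0],[0,0,0],[0,0,0]]}' -1 40
```

```text
t: 3.53
ee_pos: [583.6, -197.3, 131.4]
ee_rot: [0.019, 0.963, -0.07, 0.259]
contact_force: [-0.5, -0.8, 0.1]
finger_gap: 0.998
grip_force: 0.0
t3.5 tcp [ 583.6 -197.3  131.4] tgt [ 582.8 -196.9  128.8] d [-0.013 -0.002  0.012] dr [ 0.002 -0.002 -0.003] F [-0.5 -0.8  0.1] gap 0.998 grip 0.0 q [ 0.76  0.12 -0.49  2.06 -0.04  0.46 -1.4 ]
t: 4.2
ee_pos: [583.5, -197.4, 131.5]
ee_rot: [0.019, 0.963, -0.07, 0.259]
contact_force: [-4.8, 1.1, 5.0]
finger_gap: 0.672
grip_force: 41.8
```

```bash
python3 -m pendant '{"delta_pos":[[0,0,-0.01],[0,0,-0.03],[0,0,-0.06],[0,0,-0.1],[0,0,-0.15],[0,0,-0.21],[0,0,-0.26],[0,0,-0.3]],"dr":[[0,0,0],[0,0,0],[0,0,0],[0,0,0],[0,0,0],[0,0,0],[0,0,0],[0,0,0]]}' -1 60
python3 -c "
from h import *
from plant import r
go(gaugetcp(-110,200))
c=r.read_camera('scene');t=r.read_camera('top')
f=cv2.resize(c['frame'][130:230,160:290,::-1],None,fx=4,fy=4,interpolation=2)
g=cv2.resize(t['frame'][120:220,300:366,::-1],None,fx=4,fy=4,interpolation=2)
cv2.imwrite('pics/e.png',np.hstack([f,g]))"
```

```text
t: 4.87
ee_pos: [561.0, -194.1, 171.6]
ee_rot: [0.019, 0.963, -0.07, 0.26]
contact_force: [-0.1, -0.3, -0.6]
finger_gap: 0.667
grip_force: 63.8
t4.9 tcp [ 561.  -194.1  171.6] tgt [459.2 205.8 200. ] d [-0.818 -2.539 -0.697] dr [ 0.035 -0.334 -0.128] F [-0.1 -0.3 -0.6] gap 0.667 grip 63.8 q [ 0.8   0.01 -0.5   2.07 -0.14  0.55 -1.31]
```

View pics/e.png

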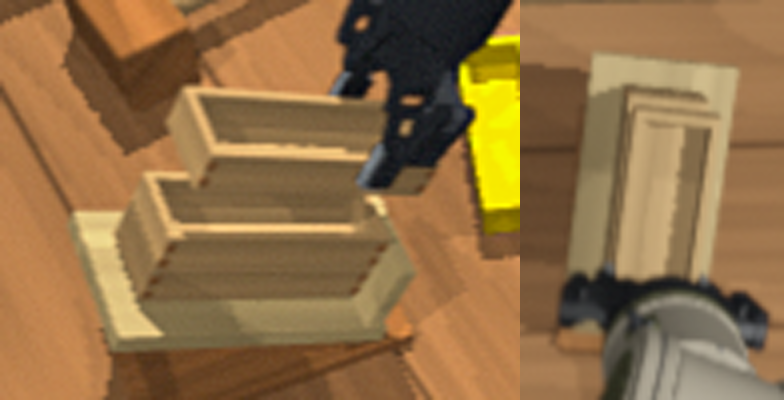

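The picture shows only the top tray in the grip, with its far end near (190,110) in the crop. The two others remain in the pile.

```bash
python3 -m pendant '{"delta_pos":[[0.02,0,-0.05],[0.06,0,-0.15],[0.1,0,-0.27],[0.15,-0.02,-0.39],[0.2,-0.05,-0.51],[0.24,-0.08,-0.63],[0.27,-0.1,-0.71],[0.28,-0.1,-0.75]],"dr":[[0,0,0],[0,0,0],[0,0,0],[0,0,0],[0,0,0],[0,0,0],[0,0,0],[0,0,0]]}'
python3 -c "
from h import *
go(gaugetcp(-110,270))"
```

```text
t: 5.63
ee_pos: [544.1, -175.5, 291.2]
ee_rot: [0.019, 0.963, -0.069, 0.261]
contact_force: [0.6, 0.0, -1.1]
finger_gap: 0.665
grip_force: 64.0
t5.6 tcp [ 544.1 -175.5  291.2] tgt [459.2 205.8 270. ] d [-0.869 -2.434 -0.347] dr [ 0.035 -0.335 -0.127] F [ 0.6  0.  -1.1] gap 0.665 grip 64.0 q [ 0.81 -0.16 -0.48  1.95 -0.22  0.82 -1.29]
```

```bash
python3 -m pendant '{"delta_pos":[[-0.02,-0.05,-0.01],[-0.06,-0.15,-0.02],[-0.1,-0.27,-0.04],[-0.15,-0.4,-0.06],[-0.2,-0.53,-0.08],[-0.25,-0.66,-0.1],[-0.28,-0.77,-0.11],[-0.3,-0.85,-0.12]],"dr":[[0.002,-0.02,-0.007],[0.006,-0.06,-0.02],[0.012,-0.11,-0.04],[0.018,-0.17,-0.06],[0.024,-0.23,-0.09],[0.03,-0.28,-0.11],[0.034,-0.32,-0.12],[0.035,-0.335,-0.127]]}'
python3 -c "
from h import *
go(gaugetcp(-110,240))"
```

```text
t: 6.3
ee_pos: [514.7, -41.7, 280.8]
ee_rot: [-0.002, 1.0, 0.031, -0.003]
contact_force: [-0.0, 0.3, -2.0]
finger_gap: 0.668
grip_force: 64.0
t6.3 tcp [514.7 -41.7 280.8] tgt [459.2 205.8 240. ] d [-0.266 -1.668  0.279] dr [-0.002  0.004  0.001] F [-0.   0.3 -2. ] gap 0.668 grip 64.0 q [ 0.63  0.13 -0.69  1.63  0.08  1.42 -1.58]
```

```bash
python3 -m pendant '{"delta_pos":[[-0.01,-0.06,0],[-0.03,-0.17,0.01],[-0.05,-0.3,0.03],[-0.07,-0.45,0.05],[-0.09,-0.6,0.07],[-0.11,-0.73,0.09],[-0.12,-0.83,0.11],[-0.13,-0.9,0.12]],"dr":[[0,0,0],[0,0,0],[0,0,0],[0,0,0],[0,0,0],[0,0,0],[0,0,0],[0,0,0]]}'
python3 -m pendant '{"delta_pos":[[-0.01,-0.05,0.01],[-0.03,-0.15,0.02],[-0.05,-0.26,0.04],[-0.07,-0.38,0.07],[-0.09,-0.5,0.1],[-0.11,-0.62,0.13],[-0.13,-0.71,0.15],[-0.13,-0.76,0.16]],"dr":[[0,0,0],[0,0,0],[0,0,0],[0,0,0],[0,0,0],[0,0,0],[0,0,0],[0,0,0]]}'
python3 -c "
from h import *
go(gaugetcp(-110,60))"
```

```text
t: 6.97
ee_pos: [486.3, 91.8, 263.4]
ee_rot: [-0.001, 1.0, 0.03, -0.001]
contact_force: [-0.1, -0.4, -1.4]
finger_gap: 0.666
grip_force: 64.0
t: 7.63
ee_pos: [460.1, 204.2, 239.6]
ee_rot: [-0.001, 1.0, 0.03, -0.001]
contact_force: [-0.3, 0.2, -1.1]
finger_gap: 0.668
grip_force: 64.0
t7.6 tcp [460.1 204.2 239.6] tgt [459.2 205.8  60. ] d [-0.003 -0.009  1.197] dr [-0.001  0.001 -0.   ] F [-0.3  0.2 -1.1] gap 0.668 grip 64.0 q [ 0.33  0.14 -0.9   1.72  0.11  1.33 -2.1 ]
```

```bash
python3 -m pendant '{"delta_pos":[[0,-0.01,0.06],[0,-0.01,0.18],[0,-0.01,0.32],[0,-0.01,0.47],[0,-0.01,0.62],[0,-0.01,0.77],[0,-0.01,0.9],[0,-0.01,1]],"dr":[[0,0,0],[0,0,0],[0,0,0],[0,0,0],[0,0,0],[0,0,0],[0,0,0],[0,0,0]]}'
python3 -m pendant '{"delta_pos":[[0,0,0.05],[0,0,0.1],[0,0,0.18],[0,0,0.24],[0,0,0.29],[0,0,0.31],[0,0,0.31],[0,0,0.31]],"dr":[[0,0,0],[0,0,0],[0,0,0],[0,0,0],[0,0,0],[0,0,0],[0,0,0],[0,0,0]]}'
python3 - <<'E'
from h import *
from plant import r
go(gaugetcp(-30,40))
d={n:r.read_camera(n) for n in("scene","top")}; pickle.dump(d,open("cams1.pkl","wb"))
f=cv2.resize(d["scene"]["frame"][255:375,255:395,::-1],None,fx=4,fy=4,interpolation=2)
g=cv2.resize(d["top"]["frame"][150:255,170:230,::-1],None,fx=4,fy=4,interpolation=2)
a=np.zeros((480,800,3),np.uint8);a[:480,:560]=f;a[:420,560:800]=g
cv2.imwrite('pics/f.png',a)
E
```

```text
t: 8.3
ee_pos: [460.2, 203.0, 87.6]
ee_rot: [-0.0, 1.0, 0.029, -0.002]
contact_force: [0.2, -0.2, -0.9]
finger_gap: 0.665
grip_force: 64.0
t: 8.97
ee_pos: [460.4, 205.1, 43.7]
ee_rot: [-0.001, 1.0, 0.03, -0.001]
contact_force: [0.7, 0.6, -1.5]
finger_gap: 0.663
grip_force: 64.0
t9.0 tcp [460.4 205.1  43.7] tgt [539.1 210.6  40. ] d [ 0.525 -0.005  0.024] dr [-0.001  0.001 -0.   ] F [ 0.7  0.6 -1.5] gap 0.663 grip 64.0 q [ 0.22  0.39 -0.83  1.94  0.34  0.96 -2.29]
```

View pics/f.png

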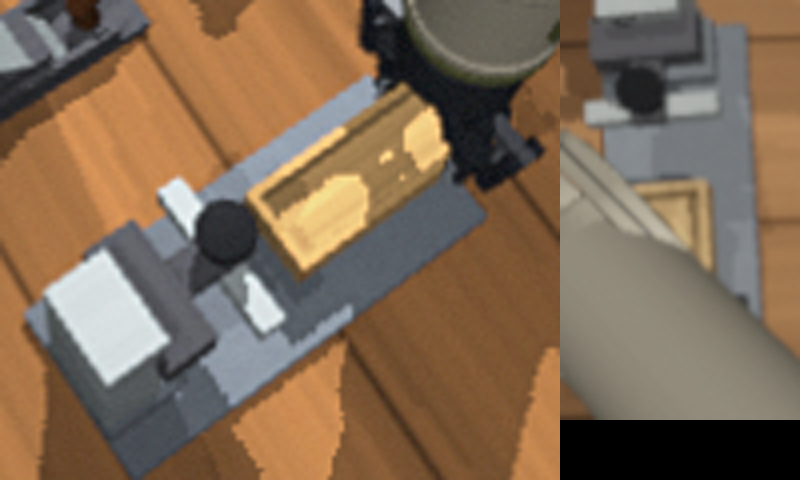

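The tray is held level at the open end. Its far end is near (275,230) in the scene crop, short of the foot bar. I'll overlay the predicted tray on it to check the in-hand offset.

Run:
```python
from h import *
d=pickle.load(open("cams1.pkl","rb"))
def ov(n,x,y,w,h,s):
    c=d[n];f=cv2.resize(c["frame"][y:y+h,x:x+w,::-1],(w*s,h*s),interpolation=cv2.INTER_CUBIC)
    for z,col in((69,(255,0,0)),(37,(255,0,255))):
        q=[np.array([460.4,205.1,z])+Rz(.06)@np.array([38+a,b,0]) for a,b in((-85,-29),(85,-29),(85,29),(-85,29))]
        p=(proj(c,np.array(q))-[x,y]+.5)*s-.5
        cv2.polylines(f,[np.round(p*8).astype(np.int32)],True,col,1,cv2.LINE_AA,3)
    return f
a=np.zeros((540,800,3),np.uint8);f=ov("scene",305,265,75,75,7);a[:525,:525]=f
g=ov("top",178,185,38,50,7);a[:350,530:530+266]=g
cv2.imwrite("pics/g.png",a)
```

```text
(no output)
```

View pics/g.png

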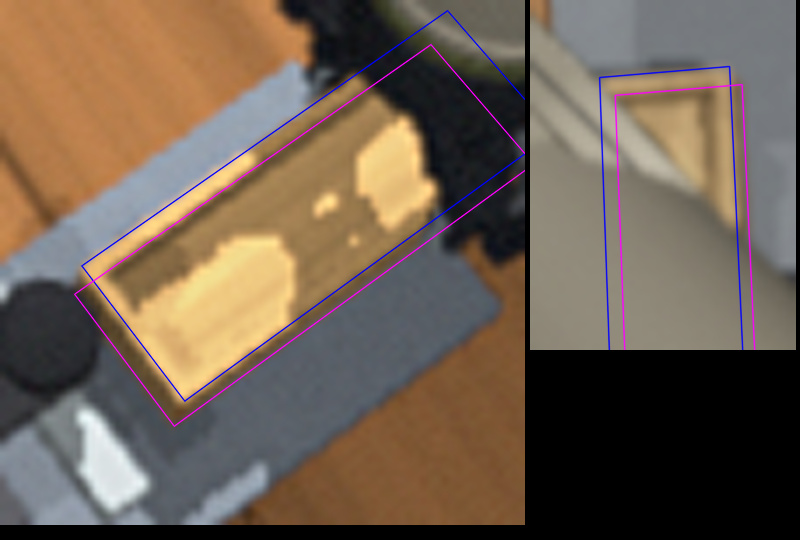

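The prediction fits within 1 px: tray offset +38, and the underside about 11 below the TCP. I'll slide it in under the foot.

```bash
python3 -m pendant '{"delta_pos":[[0.02,0,0],[0.08,0,0],[0.17,0,0.01],[0.27,0,0.01],[0.37,0,0.02],[0.46,-0.005,0.02],[0.52,-0.005,0.02],[0.54,-0.005,0.02]],"dr":[[0,0,0],[0,0,0],[0,0,0],[0,0,0],[0,0,0],[0,0,0],[0,0,0],[0,0,0]]}'
python3 -m pendant '{"delta_pos":[[0,0,0.01],[0,0,0.02],[0,0,0.03],[0,0,0.04],[0,0,0.05],[0,0,0.06],[0,0,0.06],[0,0,0.06]],"dr":[[0,0,0],[0,0,0],[0,0,0],[0,0,0],[0,0,0],[0,0,0],[0,0,0],[0,0,0]]}'
python3 -c "
from h import *
go(gaugetcp(-28,26))"
```

```text
t: 9.73
ee_pos: [542.8, 210.4, 40.4]
ee_rot: [-0.001, 1.0, 0.029, -0.001]
contact_force: [0.1, 0.3, -0.9]
finger_gap: 0.664
grip_force: 64.0
t: 10.4
ee_pos: [541.0, 210.5, 31.3]
ee_rot: [-0.001, 1.0, 0.03, -0.001]
contact_force: [0.1, -0.2, -1.4]
finger_gap: 0.665
grip_force: 64.0
t10.4 tcp [541.  210.5  31.3] tgt [541.1 210.7  26. ] d [ 0.001 -0.001  0.035] dr [-0.001  0.001 -0.   ] F [ 0.1 -0.2 -1.4] gap 0.665 grip 64.0 q [ 0.15  0.55 -0.75  1.75  0.43  1.02 -2.27]
```

```bash
python3 -m pendant '{"delta_pos":[[0,0,0.005],[0,0,0.01],[0,0,0.015],[0,0,0.02],[0,0,0.025],[0,0,0.03],[0,0,0.035],[0,0,0.035]],"dr":[[0,0,0],[0,0,0],[0,0,0],[0,0,0],[0,0,0],[0,0,0],[0,0,0],[0,0,0]]}'
python3 -c "
from h import *
from plant import r
go(gaugetcp(-28,26))
d={n:r.read_camera(n) for n in('scene','top')}; pickle.dump(d,open('cams2.pkl','wb'))"
```

```text
t: 11.07
ee_pos: [541.1, 210.6, 26.3]
ee_rot: [-0.001, 1.0, 0.03, -0.001]
contact_force: [-1.8, -1.6, 1.3]
finger_gap: 0.664
grip_force: 64.3
t11.1 tcp [541.1 210.6  26.3] tgt [541.1 210.7  26. ] d [-0.    -0.001  0.002] dr [-0.001  0.001 -0.001] F [-1.8 -1.6  1.3] gap 0.664 grip 64.3 q [ 0.15  0.56 -0.75  1.75  0.44  1.01 -2.27]
```

Touchdown: the vertical force rose by about 2.7 N. Releasing.

```bash
python3 -m pendant '{"delta_pos":[[0,0,0.003],[0,0,0.003],[0,0,0.003],[0,0,0.003],[0,0,0.003],[0,0,0.003],[0,0,0.003],[0,0,0.003]],"dr":[[0,0,0],[0,0,0],[0,0,0],[0,0,0],[0,0,0],[0,0,0],[0,0,0],[0,0,0]]}' 1
python3 -m pendant '{"delta_pos":[[0,0,-0.02],[0,0,-0.1],[0,0,-0.2],[0,0,-0.32],[0,0,-0.45],[-0.08,0,-0.6],[-0.2,0,-0.8],[-0.3,0,-1]],"dr":[[0,0,0],[0,0,0],[0,0,0],[0,0,0],[0,0,0],[0,0,0],[0,0,0],[0,0,0]]}'
python3 - <<'E'
from h import *
from plant import r
go(gaugetcp(60,230))
d={n:r.read_camera(n) for n in('scene','top')}; pickle.dump(d,open('cams3.pkl','wb'))
def ov(n,x,y,w,h,s):
    c=d[n];f=cv2.resize(c["frame"][y:y+h,x:x+w,::-1],(w*s,h*s),interpolation=cv2.INTER_CUBIC)
    for z,x0,x1,yy,col in((51,-75,95,29,(255,0,0)),(15,-120,160,60,(0,0,255))):
        q=[gaugeP(G,(a,b,z)) for a,b in((x0,-yy),(x1,-yy),(x1,yy),(x0,yy))]
        p=(proj(c,np.array(q))-[x,y]+.5)*s-.5
        cv2.polylines(f,[np.round(p*8).astype(np.int32)],True,col,1,cv2.LINE_AA,3)
    return f
a=np.zeros((560,800,3),np.uint8);a[:440,:520]=ov("scene",255,268,130,110,4)
a[:550,525:795]=ov("top",173,145,54,110,5)
cv2.imwrite("pics/i.png",a)
E
```

```text
t: 11.83
ee_pos: [541.1, 210.5, 25.7]
ee_rot: [-0.001, 1.0, 0.03, -0.001]
contact_force: [-0.3, -0.3, -0.1]
finger_gap: 1.0
grip_force: 0.0
t: 12.5
ee_pos: [495.3, 208.1, 178.0]
ee_rot: [-0.001, 1.0, 0.03, -0.001]
contact_force: [-0.2, -0.3, 0.4]
finger_gap: 1.0
grip_force: 0.0
t12.5 tcp [495.3 208.1 178. ] tgt [628.9 215.9 230. ] d [ 0.892  0.001 -0.348] dr [-0.001  0.001 -0.   ] F [-0.2 -0.3  0.4] gap 1.0 grip 0.0 q [ 0.27  0.29 -0.87  1.73  0.23  1.23 -2.17]
```

View pics/i.png

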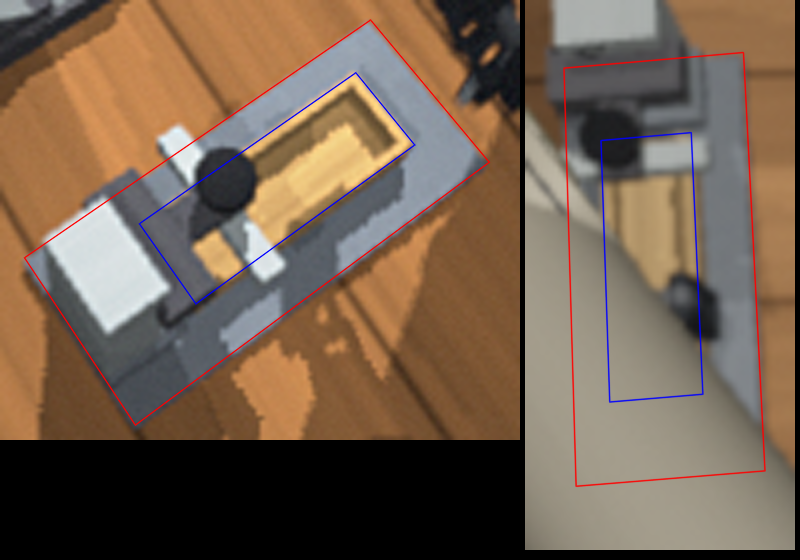

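The tray lies on the plate with its far end under the foot. In the scene crop its near corners are at about (352,79) and (408,150), against a prediction of (357,72) and (414,145). I'll measure that offset numerically with a silhouette fit.

```bash
cat > sil.py <<'E'
from h import *
from scipy.optimize import minimize
def measure(c,G=G,verbose=True,x1=20):
    hsv=cv2.cvtColor(c["frame"],cv2.COLOR_RGB2HSV).astype(float)
    wood=1/(1+np.exp(-(hsv[...,1]-75)/10))
    s=8
    def poly(pts,ss=1):
        m=np.zeros((420*ss,560*ss),np.uint8); q=(proj(c,np.array(pts))+.5)*ss-.5
        cv2.fillConvexPoly(m,cv2.convexHull(np.round(q*16).astype(np.int32)),255,cv2.LINE_AA,4); return m
    reg=poly([gaugeP(G,(a,b,15)) for a in(-114,x1) for b in(-54,54)])>128
    bad=cv2.dilate(np.maximum(poly([gaugeP(G,(60+18*np.cos(t),18*np.sin(t),z)) for t in np.linspace(0,6.3,20) for z in(150,163)]),
        poly([gaugeP(G,(a,b,z)) for a in(50,160) for b in(-52,52) for z in(100,118)])),np.ones((7,7)))>0
    reg&=~bad
    ys,xs=np.where(reg); y0,y1,xa,xb=ys.min()-2,ys.max()+3,xs.min()-2,xs.max()+3
    def ren(p):
        P=[gaugeP(G,(0,0,z))+Rz(G[2])@(np.array([p[0],p[1],0])+Rz(p[2])@np.array([a,b,0])) for z in(19,51) for a in(-85,85) for b in(-29,29)]
        q=((proj(c,np.array(P))-[xa,y0]+.5)*s-.5)
        m=np.zeros(((y1-y0)*s,(xb-xa)*s),np.uint8); cv2.fillConvexPoly(m,cv2.convexHull(np.round(q*16).astype(np.int32)),255,cv2.LINE_8,4)
        return cv2.resize(m,(xb-xa,y1-y0),interpolation=cv2.INTER_AREA)/255.
    W=wood[y0:y1,xa:xb];M=reg[y0:y1,xa:xb]
    f=lambda p:(((ren(p*[1,1,.01])-W)**2)*M).sum()
    b=min((minimize(f,x0,method="Nelder-Mead",options=dict(initial_simplex=np.array(x0)+np.array([[0,0,0],[5,0,0],[0,5,0],[0,0,5]]))) for x0 in([10,0,0],[14,-3,0])),key=lambda o:o.fun)
    print("tray in gauge x,y,yaw",(b.x*[1,1,.01]).round(3),"cost",round(b.fun,1),"area",round((W*M).sum()),"cost at nominal",round(f(np.array([10,0,0])),1))
    return b.x*[1,1,.01]
E
python3 - <<'E'
from sil import *
d=pickle.load(open("cams3.pkl","rb"))
measure(d["scene"]); measure(d["scene"],x1=0)
hsv=cv2.cvtColor(d["scene"]["frame"],cv2.COLOR_RGB2HSV)
for x in(-90,-80,-75,-70,-65,-40): # column through tray crossing y in steps, at z 51 plane
    print(x,[int(hsv[tuple(np.round(proj(d["scene"],gaugeP(G,(x,y,51)))[0][::-1]).astype(int))][1]) for y in range(-45,46,5)])
E
```

```text
tray in gauge x,y,yaw [ 1.0758e+01 -7.2600e-01  8.0000e-03] cost 6.3 area 828 cost at nominal 19.9
tray in gauge x,y,yaw [10.802 -0.494  0.013] cost 6.1 area 786 cost at nominal 18.2
-90 [34, 34, 35, 33, 32, 38, 33, 36, 38, 35, 34, 35, 35, 34, 36, 34, 34, 33, 36]
-80 [33, 32, 35, 37, 40, 39, 43, 33, 38, 41, 37, 38, 39, 43, 36, 32, 36, 32, 33]
-75 [35, 35, 35, 15, 101, 10, 23, 101, 100, 39, 31, 102, 12, 38, 31, 23, 31, 34, 32]
-70 [36, 32, 42, 64, 122, 129, 130, 128, 126, 129, 130, 125, 122, 129, 132, 32, 37, 32, 32]
-65 [38, 33, 39, 6, 126, 130, 126, 128, 124, 125, 126, 128, 126, 130, 118, 142, 39, 31, 34]
-40 [36, 33, 38, 111, 125, 127, 128, 123, 119, 113, 117, 119, 118, 114, 119, 122, 43, 37, 32]
```

Measured tray pose in the gauge frame: x 10.8, y −0.6, yaw 0.01, so it is well placed. Now I'll shut the fingers and go above the knob.

```bash
python3 -m pendant '{"delta_pos":[[0,0,-0.06],[0,0,-0.15],[0,0,-0.25],[0.08,0,-0.33],[0.2,0,-0.35],[0.35,0,-0.35],[0.5,0,-0.35],[0.6,0,-0.35]],"dr":[[0,0,0],[0,0,0],[0,0,0],[0,0,0],[0,0,0],[0,0,0],[0,0,0],[0,0,0]]}' -1 40
python3 -m pendant '{"delta_pos":[[0.06,0,0],[0.14,0,0],[0.22,0,0],[0.29,0,0],[0.29,0,0],[0.29,0,0.05],[0.29,0,0.1],[0.29,0,0.15]],"dr":[[0,0,0],[0,0,0],[0,0,0],[0,0,0],[0,0,0],[0,0,0],[0,0,0],[0,0,0]]}'
python3 -c "
from h import *
go(gaugetcp(60,170))"
```

```text
t: 13.27
ee_pos: [588.2, 212.1, 228.0]
ee_rot: [-0.001, 1.0, 0.029, -0.001]
contact_force: [-0.1, -0.7, 0.5]
finger_gap: 0.002
grip_force: 0.0
t: 13.93
ee_pos: [629.0, 215.6, 204.7]
ee_rot: [-0.0, 1.0, 0.03, -0.001]
contact_force: [-0.4, 0.3, 1.0]
finger_gap: -0.0
grip_force: 0.0
t13.9 tcp [629.  215.6 204.7] tgt [628.9 215.9 170. ] d [ 0.    -0.002  0.231] dr [-0.001  0.001 -0.   ] F [-0.4  0.3  1. ] gap -0.0 grip 0.0 q [ 0.14  0.55 -0.79  1.35  0.38  1.4  -2.15]
```

```bash
python3 -m pendant '{"delta_pos":[[0,0,0.04],[0,0,0.09],[0,0,0.14],[0,0,0.18],[0,0,0.22],[0,0,0.25],[0,0,0.28],[0,0,0.31]],"dr":[[0,0,0],[0,0,0],[0,0,0],[0,0,0],[0,0,0],[0,0,0],[0,0,0],[0,0,0]]}'
python3 -m pendant '{"delta_pos":[[0,0,0.02],[0,0,0.05],[0,0,0.08],[0,0,0.11],[0,0,0.14],[0,0,0.17],[0,0,0.19],[0,0,0.2]],"dr":[[0,0,0],[0,0,0],[0,0,0],[0,0,0],[0,0,0],[0,0,0],[0,0,0],[0,0,0]]}'
python3 -c "
from h import *
go(gaugetcp(60,114))"
```

```text
t: 14.6
ee_pos: [629.7, 215.6, 159.0]
ee_rot: [-0.001, 1.0, 0.03, -0.001]
contact_force: [-1.1, -1.8, 5.4]
finger_gap: -0.001
grip_force: 2.2
t: 15.27
ee_pos: [629.7, 215.6, 129.3]
ee_rot: [-0.001, 1.0, 0.03, -0.001]
contact_force: [-3.8, -1.5, 7.6]
finger_gap: 0.001
grip_force: 3.6
t15.3 tcp [629.7 215.6 129.3] tgt [628.9 215.9 114. ] d [-0.005 -0.002  0.102] dr [-0.001  0.001 -0.001] F [-3.8 -1.5  7.6] gap 0.001 grip 3.6 q [ 0.13  0.61 -0.76  1.43  0.42  1.27 -2.18]
```

```bash
python3 -m pendant '{"delta_pos":[[0,0,0.015],[0,0,0.03],[0,0,0.045],[0,0,0.06],[0,0,0.07],[0,0,0.08],[0,0,0.085],[0,0,0.09]],"dr":[[0,0,0],[0,0,0],[0,0,0],[0,0,0],[0,0,0],[0,0,0],[0,0,0],[0,0,0]]}'
python3 -m pendant '{"delta_pos":[[0,0,0.003],[0,0,0.006],[0,0,0.009],[0,0,0.012],[0,0,0.013],[0,0,0.013],[0,0,0.013],[0,0,0.013]],"dr":[[0,0,0],[0,0,0],[0,0,0],[0,0,0],[0,0,0],[0,0,0],[0,0,0],[0,0,0]]}'
```

```text
t: 15.93
ee_pos: [629.7, 215.6, 116.3]
ee_rot: [-0.001, 1.0, 0.03, -0.001]
contact_force: [-4.0, -2.0, 8.1]
finger_gap: -0.001
grip_force: 4.2
t: 16.6
ee_pos: [629.7, 215.6, 114.4]
ee_rot: [-0.001, 1.0, 0.03, -0.001]
contact_force: [-3.8, -2.5, 8.5]
finger_gap: -0.006
grip_force: 4.1
```

```bash
python3 -m pendant '{"delta_pos":[[0,0,0.002],[0,0,0.004],[0,0,0.006],[0,0,0.006],[0,0,0.006],[0,0,0.006],[0,0,0.006],[0,0,0.006]],"dr":[[0,0,0],[0,0,0],[0,0,0],[0,0,0],[0,0,0],[0,0,0],[0,0,0],[0,0,0]]}'
```

```text
t: 17.27
ee_pos: [629.8, 215.7, 114.2]
ee_rot: [-0.0, 1.0, 0.03, -0.0]
contact_force: [-5.9, -3.1, 13.6]
finger_gap: -0.0
grip_force: 6.6
```

The foot bears on the rims: the force stepped from 8.5 to 13.6 N while z stopped at 114.2. I'll hold, then let it up smoothly.

```bash
python3 -m pendant '{"delta_pos":[[0,0,0],[0,0,0],[0,0,0],[0,0,0],[0,0,0],[0,0,0],[0,0,0],[0,0,0]],"dr":[[0,0,0],[0,0,0],[0,0,0],[0,0,0],[0,0,0],[0,0,0],[0,0,0],[0,0,0]]}'
python3 -m pendant '{"delta_pos":[[0,0,-0.02],[0,0,-0.05],[0,0,-0.09],[0,0,-0.13],[0,0,-0.17],[0,0,-0.21],[0,0,-0.25],[0,0,-0.29]],"dr":[[0,0,0],[0,0,0],[0,0,0],[0,0,0],[0,0,0],[0,0,0],[0,0,0],[0,0,0]]}'
python3 -m pendant '{"delta_pos":[[0,0,-0.04],[0,0,-0.09],[0,0,-0.15],[0,0,-0.22],[0,0,-0.3],[0,0,-0.4],[0,0,-0.5],[0,0,-0.6]],"dr":[[0,0,0],[0,0,0],[0,0,0],[0,0,0],[0,0,0],[0,0,0],[0,0,0],[0,0,0]]}'
python3 -m pendant '{"delta_pos":[[-0.1,0,0],[-0.25,0,0],[-0.4,0,0],[-0.55,0,0],[-0.7,0,0],[-0.8,0,0],[-0.85,0,0],[-0.85,0,0]],"dr":[[0,0,0],[0,0,0],[0,0,0],[0,0,0],[0,0,0],[0,0,0],[0,0,0],[0,0,0]]}'
python3 - <<'E'
from sil import *
from plant import r
o=r.get_obs(); print(o["t"],o["ee_pos"].round(1),o["contact_force"].round(1))
c=r.read_camera("scene"); b=pickle.load(open("cams3.pkl","rb"))["scene"]; a=pickle.load(open("cams0.pkl","rb"))["scene"]
measure(c);measure(c,x1=0)
# knob: dark blob centroid, before / after
for f in(a,c):
    s=f["frame"][298:328,296:328].max(2)<45; ys,xs=np.where(s); print("knob",xs.mean()+296,ys.mean()+298,s.sum())
df=np.abs(a["frame"].astype(int)-c["frame"]).max(2)>60
n,l,st,ce=cv2.connectedComponentsWithStats(df.astype(np.uint8))
print("changed blobs",[(st[i].tolist()) for i in range(1,n) if st[i][4]>25])
E
```

```text
t: 17.93
ee_pos: [629.8, 215.6, 114.2]
ee_rot: [-0.0, 1.0, 0.029, -0.0]
contact_force: [-6.0, -2.9, 13.1]
finger_gap: 0.001
grip_force: 6.6
t: 18.6
ee_pos: [629.7, 215.6, 156.8]
ee_rot: [-0.001, 1.0, 0.03, -0.001]
contact_force: [-2.0, -0.7, 4.1]
finger_gap: 0.004
grip_force: 1.9
t: 19.27
ee_pos: [629.8, 215.6, 247.7]
ee_rot: [-0.001, 1.0, 0.03, -0.001]
contact_force: [-0.3, 0.3, -0.5]
finger_gap: 0.005
grip_force: 0.0
t: 19.93
ee_pos: [501.8, 208.2, 247.5]
ee_rot: [-0.0, 1.0, 0.03, -0.0]
contact_force: [0.3, -0.3, 0.9]
finger_gap: 0.001
grip_force: 0.0
19.9333 [501.8 208.2 247.5] [ 0.3 -0.3  0.9]
tray in gauge x,y,yaw [ 1.0714e+01 -9.1100e-01  6.0000e-03] cost 6.6 area 827 cost at nominal 20.3
tray in gauge x,y,yaw [10.795 -0.496  0.012] cost 6.4 area 785 cost at nominal 18.6
knob 311.38461538461536 318.0769230769231 39
knob 310.8181818181818 317.8181818181818 44
changed blobs [[273, 0, 39, 28, 487], [363, 0, 122, 231, 12166], [506, 0, 8, 8, 49], [504, 10, 8, 19, 69], [480, 52, 12, 6, 43], [404, 69, 5, 10, 26], [399, 79, 7, 12, 38], [493, 88, 9, 23, 84], [269, 103, 12, 14, 86], [477, 117, 12, 17, 61], [268, 120, 133, 161, 4816], [470, 125, 24, 32, 213], [261, 151, 15, 23, 184], [204, 165, 50, 17, 504], [203, 180, 59, 17, 243], [426, 188, 11, 18, 35], [459, 195, 8, 15, 50], [457, 222, 12, 17, 127], [220, 230, 38, 27, 198], [423, 233, 39, 47, 391], [206, 255, 14, 10, 63], [385, 278, 52, 51, 1432], [303, 286, 55, 64, 1448], [358, 304, 53, 96, 2644], [410, 318, 19, 21, 187], [325, 361, 60, 59, 1676]]
```

The knob is back at its rest pixel, the tray hasn't moved and nothing is touching the robot. Handing in.

```bash
python3 -c "
from plant import r
print(r.job_done())"
```

```text
the job is handed in; nothing more can be done
None
```

The job is handed in at about 20 s: the top tray lies on the gauge plate within about 1 mm of centre and 0.01 rad of square, with its far end under the foot. I pressed the knob until the foot bore on the rims (about 13 N on the knob) and held it about a second. The slide then sprang back up, and the last picture of the pile, just after the lift, showed the other two trays still in it.

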